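# Hold a brass rod in the sprung test clamp

### The job

Take the brass rod out of the white parts basket without disturbing the other parts, and lay it, without dropping it, in the two V-blocks of the test clamp and let go of it. Then push the clamp's red handle towards the rod until the rod is pressed up against the end block and the black pointer stands in the green band of the scale. The clamp springs back when released, so finish while still holding the handle there.

Things in the scene. Friction and masses are not known exactly. Their poses are not given: they have to be found in the camera images.
- rod_center (a point): Centre of the loose brass rod: a round bar 18 mm in diameter and 90 mm long, 0.19 kg, lying on the basket floor among the other parts. Its x axis runs along the rod (both ends alike); it may have rolled about x, so its y and z axes mean nothing.
- basket: White slatted parts basket, fixed, 300 x 220 x 45 mm high, walls and floor 4 mm thick. Origin at the centre of its underside, z up, x along the 300 mm side. Holds four parts, one in each quarter, in any order and turned any way.
- bar_center (a point): Centre of a loose square steel bar, 70 x 14 x 14 mm, lying in the basket, x along it. Leave it alone.
- pulley_center (a point): Centre of a loose black plastic pulley, 38 mm in diameter, 21 mm high, lying flat in the basket. Leave it alone.
- knob_center (a point): Centre of a loose blue star knob, 36 mm across, 22 mm high, in the basket. Leave it alone.
- jig: Test clamp, fixed to the table: blue base plate 310 x 120 x 10 mm. Origin at the centre of the plate's underside, z up, x along the clamp, from the red handle towards the dark steel end block. A rod in the V-blocks lies along the clamp's x at y = 0, its axis 40 mm above the table; pressed against the end block, its centre is at x = +70 mm.
- anvil (a point): Face of the dark steel end block that meets the rod's end, at x = +115 mm, y = 0, z = 40 mm in the clamp's frame. The block is 60 mm wide and its top is 60 mm above the table. Axes as jig.
- nest (a point): Where to lay the rod's centre: x = +66 mm, y = 0, z = 40 mm in the clamp's frame (axes as jig), so that the rod ends 4 mm short of the end block. Two steel V-blocks, each 14 mm long, stand 31 mm either side of it along x, with 48 mm free between them for the fingers. The Vs are about 32 mm wide at the mouth, their tops 46 mm above the table.
- handle (a point): Middle of the clamp's red upright handle, 85 mm above the table, 25 mm below its top. The handle is a plate 50 mm wide (clamp's y), 14 mm thick (clamp's x); the carriage under it ends 30 mm above the table. At rest it is at x = -110 mm in the clamp's frame; it moves with the carriage. Axes as jig.
- carriage (a joint): Travel of the carriage with the red handle, m, from 0 (sprung back, at rest) to 0.073 (stop), along the clamp's +x. The pad meets a rod that lies against the end block at 0.055; the black pointer is in the middle of the green band at 0.063, the band reaching from 0.058 to 0.068. The return spring pushes back with 2 N at rest, 5 N at 0.063.
- pad (a joint): How far the sprung rubber pad (16 mm in diameter, at the front of the carriage, 40 mm above the table) is pushed in, m, 0 to 0.018: 1.5 N starts it and it stiffens by 0.5 N per mm, about 5.5 N in the middle of the green band.
Things that resemble listed ones, but are neither listed nor needed, are in the scene too. Of the things that look like the part that bears rod_center, the larger one is meant.

How it is judged:
By the outcome, as a careful person would: the job done as asked, in the order asked, and still so for the second after the job is handed in, while the arm keeps its last pose, push and grip.
It also fails if it takes over 50 s, if anything falls off the work surface, if the arm or the gripper's body presses on something with over 40 N, if the wrist force passes 120 N, or if a joint passes its speed limit or range.

### The arm

A 6-joint arm with a two-finger parallel gripper is mounted at the origin on the work surface. World frame = base frame: x ahead of the robot, y to its left, z up, the work surface at z = 0. Lengths are in m, angles in degrees, forces in N, time in s.
With the tool pointing down it reaches from about 0.4 to 0.825 m from the base axis. Payload 7 kg.
Tool frame: the origin (TCP) lies at the very end of the fingers, on their centre line; the grasp point (between the pads) lies 19 mm behind it (grasp_offset is the x of the grasp point in the tool frame, in m); x points along the fingers, y is the direction in which the jaws open and shut, and the axes are right-handed (so a half turn about x gives the same grasp; the last joint's range is limited). The gripper opens to 88 mm and grips with 3 to 60 N. Pads are 19 mm wide; open, the fingers measure 130 mm over their backs; the gripper's body (78 mm by 193 mm) begins 47 mm behind the grasp point.
Start: joints at [16.507, 20.546, 0.682, 0, -70.136, -16.507], TCP at [0.675, -0, 0.227] pointing down, gripper open.
Joint ranges: [-176.03, 176.03], [-82.01, 121.73], [-58.28, 71.71], [-173.87, 95.51], [-174.79, -0.11], [-173.66, 173.66]. Speed limits (degrees/s): [136.94, 136.94, 172.46, 180, 180, 180].

### API

Orientations are given as [roll, pitch, yaw] about the fixed x, y, z axes, in that order (R = Rz(yaw) Ry(pitch) Rx(roll)).
In Python, from plant import get_obs, snapshot, close_job, grasp_offset gives the robot as it stands.
- The arm moves only by the tool carry_out, never from a script. Its argument "series" is a list that holds one entry, the list of rows, each a list of 6 numbers: the shift along the tool's x, y, z in mm, then the turn, a rotation vector about the tool's x, y, z in degrees. A call has 1 to 10 rows; each row is the pose to reach, as a shift and turn from the pose commanded when the call began, along the tool's axes at that moment; what a row does not reach only later rows make up. A row lasts 1/8 s, in which the tool goes at most 62.5 mm and 10.7 degrees, less where a joint would pass 70% of its speed; a pose out of reach is approached as far as the arm can. A call with a gripper value outside its range is refused whole. "hand" is the gripper's target within -1 to 1 (shut at 1, half-way at 0, fully open at -1), set as the call begins (left out, the last holds). The fingers move at their own pace and stop on an object; the grip force is fixed at half the most. Time passes only in rows, so rows that repeat a pose let the fingers close. It gives the time, the measured TCP pose, the force and the opening at its end, in the units of the state.
- get_obs(): the state, without advancing time (a new reading comes with each control period).
- snapshot(name): name is "scene" or "side" or "wrist"; returns a dict with "color" (384x512x3 uint8, red, green, blue), "fx", "fy", "cx", "cy" (pixels), "dist_coeffs" ([k1, k2, p1, p2, k3] as OpenCV has them; the pictures are not rectified), "eye" and "attitude" of the camera in the world. Camera axes: x right, y down, z forward; pixel columns grow to the right and rows downward; lengths in m; the calibration is good to about 2 mm. A picture is of the moment at which its call begins. There is no depth.
- close_job(): hands the job in, once; it reports no verdict.
The state is a dict: "clock": time; "joint_pos": joint angles; "qvel": joint speeds; "tau": joint torques, N m; "tool_pos": TCP position; "orientation": TCP orientation; "force": force on the tool from outside, world axes, zero at the start; "moment": the same for the moment, N m; "opening": finger opening in m.
Only numpy, scipy, OpenCV 4.12 (cv2) and the standard library are available. Lean on these libraries where they do the work, as an engineer would, in place of code of your own. Each camera call takes 0.05 s, during which the arm holds its last target.

## Working session

There is one attempt and no reset: what is moved stays moved. The work goes in short steps, Python scripts to look and compute and a tool call to move; the robot and the scene stay as the last step left them, time stands still between calls to the robot, and variables do not carry over. Pictures are saved under pics/ and viewed, and the job is handed in when it is done.

Besides the shell and the picture viewer there is one more tool, called after "Emit:" by a JSON object that holds its "fn" and its "kwargs". carry_out: Moves the arm, as the interface text tells. Its arguments: {"type":"object","properties":{"series":{"type":"array","items":{"type":"array","items":{"type":"array","items":{"type":"number"}}}},"hand":{"type":"number"}},"required":["series"]}

```bash
ls; mkdir -p pics; python3 - <<'E'
from plant import *
import cv2
print(get_obs(), grasp_offset)
for n in ["scene","side","wrist"]:
    s=snapshot(n); cv2.imwrite(f"pics/{n}0.png",s["color"][:,:,::-1])
    print(n,{k:v for k,v in s.items() if k!="color"})
E
```

```text
pics
{'clock': 0.0, 'joint_pos': array([ 1.65074053e+01,  2.05913926e+01,  6.33340892e-01, -2.12428923e-02,
       -7.01339768e+01, -1.65082415e+01]), 'qvel': array([-1.39976777e-03, -2.79479944e-02,  3.26566225e-05, -5.15028155e-02,
        6.08071208e-03, -6.33769608e-03]), 'tau': array([-8.00930356e-04, -5.82726967e+01,  2.93058443e+01,  6.99745238e+00,
        6.93249181e-03, -2.06530804e-04]), 'tool_pos': array([ 6.74514377e-01, -1.26674353e-05,  2.25616332e-01]), 'orientation': array([  94.26686687,   89.90582908, -175.74120415]), 'force': array([-0.32486241,  0.16191077,  1.32010299]), 'moment': array([ 0.00010482,  0.00645326, -0.02010481]), 'opening': 0.08778543911024046} -0.0188
scene {'fx': 377.22925421971854, 'fy': 377.22925421971854, 'cx': 250.24220541708033, 'cy': 187.2501944230308, 'dist_coeffs': array([-0.1184794,  0.       ,  0.       ,  0.       ,  0.       ]), 'eye': array([ 1.26556508, -0.07077204,  0.81312446]), 'attitude': array([-135.06007109,    0.33353042,   77.27237173])}
side {'fx': 353.0841866477193, 'fy': 353.0841866477193, 'cx': 258.2008171746818, 'cy': 194.70526626387795, 'dist_coeffs': array([0.01113087, 0.        , 0.        , 0.        , 0.        ]), 'eye': array([0.12124692, 0.69272976, 0.49834526]), 'attitude': array([-118.88731381,    0.26915204, -145.5193453 ])}
wrist {'fx': 305.6710820766335, 'fy': 305.6710820766335, 'cx': 250.71872193922425, 'cy': 191.38043369025584, 'dist_coeffs': array([-0.00693739,  0.        ,  0.        ,  0.        ,  0.        ]), 'eye': array([ 0.67477105, -0.07456392,  0.38434765]), 'attitude': array([ 1.64070852e+02, -3.80882127e-02,  1.79952670e+02])}
```

View pics/scene0.png

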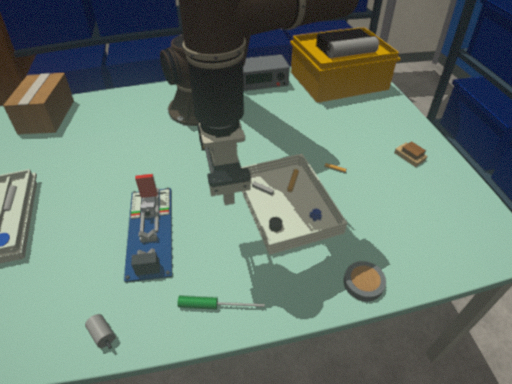

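View pics/side0.png

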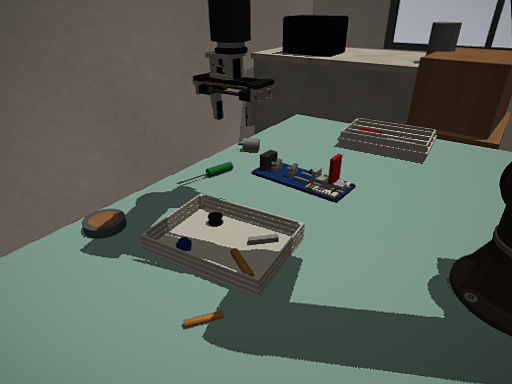

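View pics/wrist0.png

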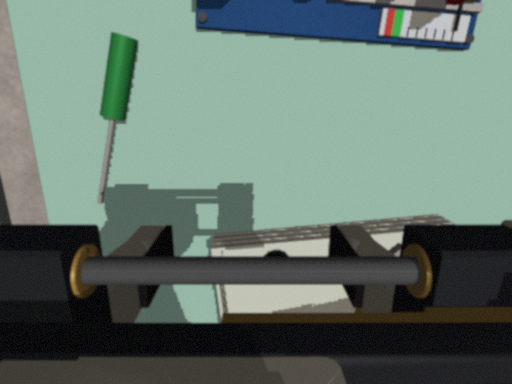

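```bash
cat > h.py <<'E'
import numpy as np, cv2
from scipy.spatial.transform import Rotation as R
from plant import *
def Rm(a): return R.from_euler('xyz',a,degrees=True).as_matrix()
def K(s): return np.array([[s['fx'],0,s['cx']],[0,s['fy'],s['cy']],[0,0,1.]])
def ray(s,uv):
    p=cv2.undistortPoints(np.array(uv,float).reshape(-1,1,2),K(s),s['dist_coeffs']).reshape(-1,2)
    return (Rm(s['attitude'])@np.c_[p,np.ones(len(p))].T).T
def onz(s,uv,z):
    d=ray(s,uv); return s['eye']+d*((z-s['eye'][2])/d[:,2:3])
def proj(s,P):
    Rw=Rm(s['attitude']).T; t=-Rw@s['eye']
    return cv2.projectPoints(np.array(P,float).reshape(-1,1,3),cv2.Rodrigues(Rw)[0],t,K(s),s['dist_coeffs'])[0].reshape(-1,2)
def tri(s1,u1,s2,u2):
    d1=ray(s1,[u1])[0];d2=ray(s2,[u2])[0]
    A=np.c_[d1,-d2];x=np.linalg.lstsq(A,s2['eye']-s1['eye'],rcond=None)[0]
    a=s1['eye']+d1*x[0];b=s2['eye']+d2*x[1]
    return (a+b)/2,np.linalg.norm(a-b)
def crop(s,name,x0,y0,x1,y1,f):
    c=cv2.resize(s['color'][y0:y1,x0:x1,::-1],None,fx=f,fy=f,interpolation=cv2.INTER_CUBIC)
    cv2.imwrite('pics/'+name,c)
E
python3 - <<'E'
from h import *
o=get_obs(); print(Rm(o['orientation']).round(3))
s=snapshot('scene'); np.save('scene0.npy',s,allow_pickle=True)
crop(s,'sc_b.png',230,140,360,260,6)
crop(s,'sc_j.png',110,165,190,285,5)
s=snapshot('side'); np.save('side0.npy',s,allow_pickle=True)
crop(s,'si_b.png',135,185,315,300,4)
crop(s,'si_j.png',240,140,365,205,6)
E
```

```text
[[-0.001 -1.     0.   ]
 [-0.     0.     1.   ]
 [-1.     0.001 -0.   ]]
```

View pics/sc_b.png

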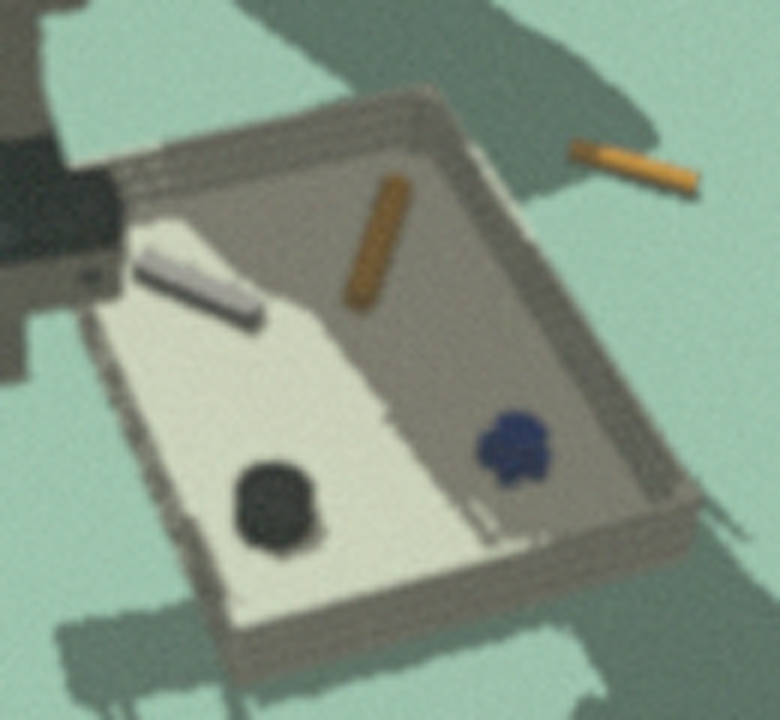

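View pics/sc_j.png

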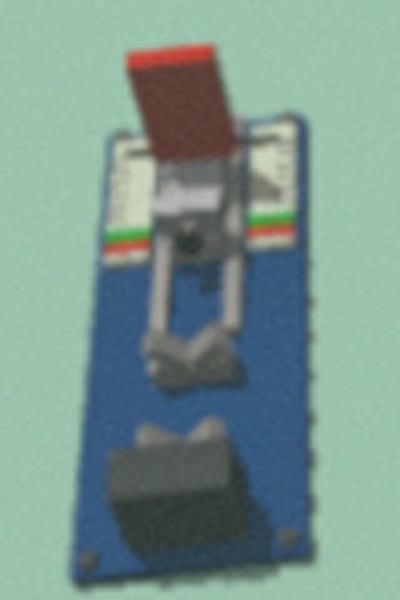

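View pics/si_b.png

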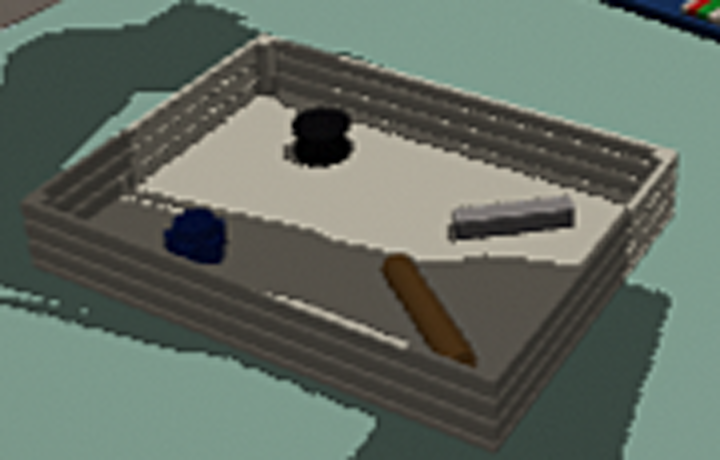

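View pics/si_j.png

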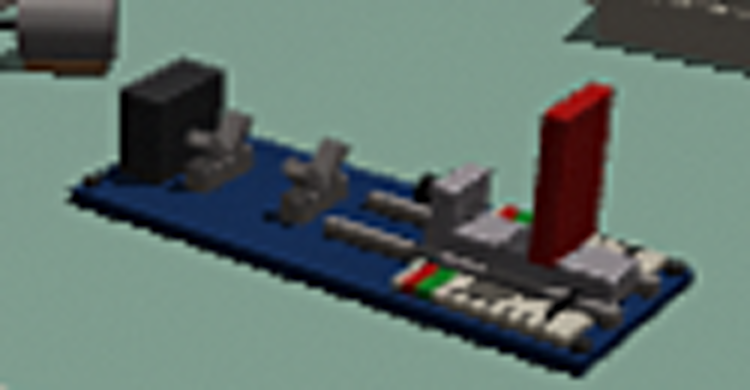

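```bash
python3 - <<'E'
from h import *
sc=np.load('scene0.npy',allow_pickle=True).item(); si=np.load('side0.npy',allow_pickle=True).item()
res={}
for s,n,box in((sc,'sc',(280,165,310,198)),(si,'si',(225,245,260,285))):
    h=cv2.cvtColor(s['color'],cv2.COLOR_RGB2HSV); m=cv2.inRange(h,(5,110,40),(25,255,255))
    k=np.zeros_like(m);x0,y0,x1,y1=box;k[y0:y1,x0:x1]=m[y0:y1,x0:x1]
    n_,l,st,ce=cv2.connectedComponentsWithStats(k); i=1+st[1:,4].argmax()
    c=np.argwhere(l==i)[:,::-1].astype(np.float32)
    r=cv2.minAreaRect(c);b=cv2.boxPoints(r);print(n,st[i],r)
    e=sorted([(b[j]+b[(j+1)%4])/2 for j in range(4)],key=lambda p:np.linalg.norm(p-r[0]))[2:]
    e=sorted(e,key=lambda p:p[1])
    W=onz(s,e,0.013);print(W.round(4),np.linalg.norm(W[0]-W[1]),'mid',W.mean(0),'yaw',np.degrees(np.arctan2(*(W[1]-W[0])[1::-1])))
    print('cen',onz(s,[c.mean(0)],0.013))
f=lambda p,o,k:[((x-(k-1)/2)/k+o[0],(y-(k-1)/2)/k+o[1]) for x,y in p]
J=onz(sc,f([(108,120),(307,115),(313,560),(73,585)],(110,165),5),0.010)
print('jig sc',J.round(4),[np.linalg.norm(J[i]-J[(i+1)%4]) for i in range(4)],J.mean(0))
J=onz(si,f([(68,190),(260,133),(693,270),(582,365)],(240,140),6),0.010)
print('jig si',J.round(4),[np.linalg.norm(J[i]-J[(i+1)%4]) for i in range(4)],J.mean(0))
B=onz(si,f([(25,205),(265,40),(675,153),(497,390)],(135,185),4),0.045)
print('bas si',B.round(4),[np.linalg.norm(B[i]-B[(i+1)%4]) for i in range(4)],B.mean(0))
B=onz(sc,f([(430,90),(695,495),(230,635)],(230,140),6),0.045)
print('bas sc',B.round(4),[np.linalg.norm(B[i]-B[i+1]) for i in range(2)],(B[0]+B[2])/2)
E
```

```text
sc [288 170  10  21  76] ((292.6199035644531, 179.8642578125), (3.9015018939971924, 20.852855682373047), 19.653823852539062)
[[0.4438 0.2579 0.013 ]
 [0.5218 0.2111 0.013 ]] 0.0910122631017814 mid [0.48281106 0.23451978 0.013     ] yaw -30.924727308752434
cen [[0.48401463 0.23344779 0.013     ]]
si [230 249  24  28 247] ((241.46153259277344, 263.1922912597656), (34.11405944824219, 8.320502281188965), 56.3099365234375)
[[0.5279 0.2077 0.013 ]
 [0.4397 0.2588 0.013 ]] 0.10187756276372334 mid [0.48377244 0.2332438  0.013     ] yaw 149.93622729370983
cen [[0.4841892  0.23238268 0.013     ]]
jig sc [[ 0.4066 -0.2528  0.01  ]
 [ 0.43   -0.1327  0.01  ]
 [ 0.7423 -0.1542  0.01  ]
 [ 0.732  -0.2723  0.01  ]] [np.float64(0.12232937172599324), np.float64(0.31297994095065396), np.float64(0.11850284215447147), np.float64(0.3259871435708951)] [ 0.57773321 -0.20297659  0.01      ]
jig si [[ 0.7334 -0.1526  0.01  ]
 [ 0.6866 -0.2767  0.01  ]
 [ 0.4182 -0.2505  0.01  ]
 [ 0.4254 -0.1301  0.01  ]] [np.float64(0.1326313891149745), np.float64(0.2696850980290455), np.float64(0.1206178453785378), np.float64(0.30882945754668845)] [ 0.56589222 -0.20250261  0.01      ]
bas si [[0.6959 0.3151 0.045 ]
 [0.715  0.1016 0.045 ]
 [0.4248 0.0695 0.045 ]
 [0.3993 0.2895 0.045 ]] [np.float64(0.2144077223705272), np.float64(0.29198079202024385), np.float64(0.2214115059912063), np.float64(0.29774393932910787)] [0.55873667 0.19392483 0.045     ]
bas sc [[0.4112 0.2826 0.045 ]
 [0.7011 0.3107 0.045 ]
 [0.7272 0.0915 0.045 ]] [np.float64(0.29123617342177843), np.float64(0.22073237996400819)] [0.56919042 0.18708023 0.045     ]
```

Emit:
{"fn": "carry_out", "kwargs": {"series": [[[0,25,30,-8,0,0],[0,55,65,-17,0,0],[5,85,103,-26,0,0],[10,115,140,-35,0,0],[15,145,177,-44,0,0],[20,170,207,-53,0,0],[20,191,233,-60,0,0],[20,191,233,-60,0,0],[20,191,233,-60,0,0]]], "hand": 0}}

```text
clock: 1.38
tool_pos: [0.484, 0.233, 0.2067]
orientation: [-133.9, 90.0, 16.1]
force: [0.2, -0.5, 0.5]
opening: 0.0437
```

```bash
python3 - <<'E'
from h import *
o=get_obs(); print(o['clock'],o['tool_pos'],o['opening'],o['joint_pos'].round(1));print(Rm(o['orientation']).round(3))
s=snapshot('wrist'); np.save('w1.npy',s,allow_pickle=True)
cv2.imwrite('pics/w1.png',s['color'][:,:,::-1])
E
```

```text
1.375 [0.48401258 0.23301493 0.20665716] 0.04365893585784831 [ 46.6   8.4 -18.4   0.  -63.2  13.3]
[[ 0.    -0.5   -0.866]
 [ 0.    -0.866  0.5  ]
 [-1.    -0.    -0.   ]]
```

View pics/w1.png

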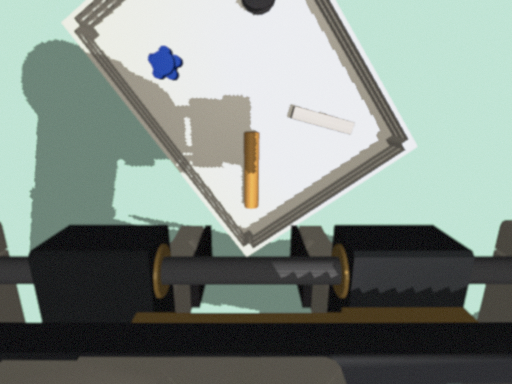

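```bash
python3 - <<'E'
from h import *
s=np.load('w1.npy',allow_pickle=True).item()
h=cv2.cvtColor(s['color'],cv2.COLOR_RGB2HSV); m=cv2.inRange(h,(5,110,40),(25,255,255)); m[:120]=0;m[225:]=0;m[:,:230]=0;m[:,275:]=0
c=np.argwhere(m>0)[:,::-1].astype(np.float32); r=cv2.minAreaRect(c); print(r,len(c))
b=c[c[:,1]<c[:,1].min()+5].mean(0); e=c[c[:,1]>c[:,1].max()-5].mean(0)
W=onz(s,[b,e],0.013);print(W,'yaw',np.degrees(np.arctan2(*(W[1]-W[0])[1::-1])))
q=[(r[0][0],c[:,1].min()-.5),(r[0][0],c[:,1].max()+.5)]
W=onz(s,q,0.015);print(W,W.mean(0),np.linalg.norm(W[0]-W[1]))
E
```

```text
((251.5, 169.5), (75.0, 13.0), 90.0) 985
[[0.51971057 0.21132477 0.013     ]
 [0.44655679 0.25406526 0.013     ]] yaw 149.70416165638434
[[0.52228334 0.20960257 0.015     ]
 [0.44388705 0.25491113 0.015     ]] [0.4830852  0.23225685 0.015     ] 0.09054747193210284
```

Emit:
{"fn": "carry_out", "kwargs": {"series": [[[30,0,0,0,0,0],[70,0,0,0,0,0],[110,0,0,0,0,0],[145,0,0,0,0,0],[170,0,0,0,0,0],[185,0,0,0,0,0],[195,0,0,0,0,0],[199,0,0,0,0,0],[199,0,0,0,0,0]]]}}

```text
clock: 2.55
tool_pos: [0.4843, 0.2332, 0.0079]
orientation: [-110.0, 90.0, 40.0]
force: [-0.4, 0.7, 0.2]
opening: 0.0439
```

```bash
python3 - <<'E'
from h import *
s=snapshot('wrist'); cv2.imwrite('pics/w2.png',s['color'][:,:,::-1])
s=snapshot('side'); crop(s,'si2.png',135,150,335,300,4)
E
```

```text
(no output)
```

View pics/w2.png

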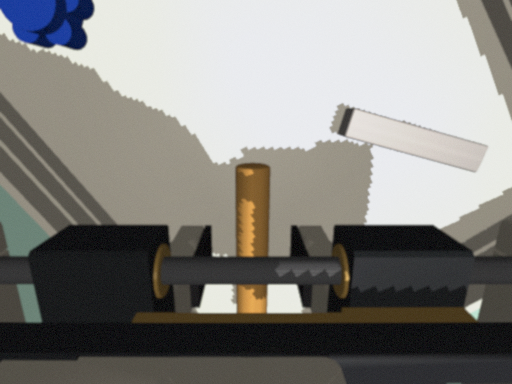

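View pics/si2.png

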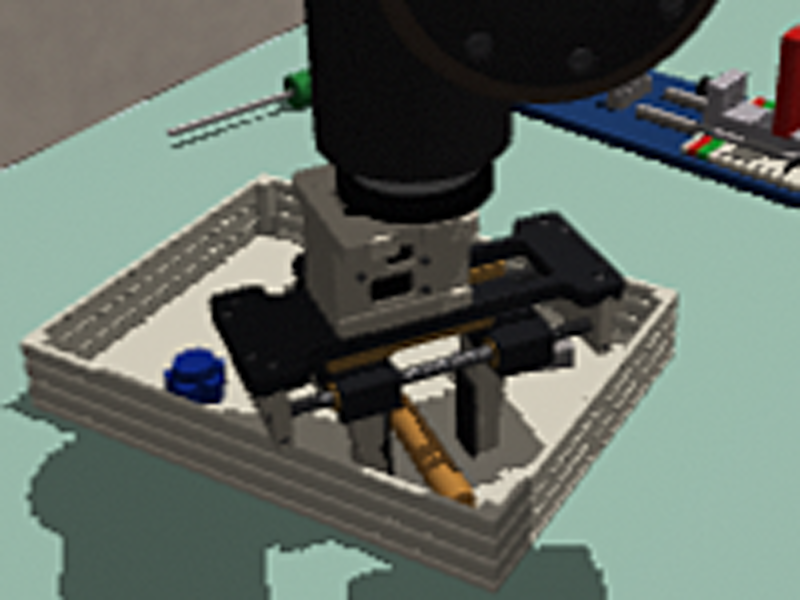

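The rod sits centred between the fingers (about column 252 in the wrist view) and the other parts are clear, so I'm closing.

Emit:
{"fn": "carry_out", "kwargs": {"series": [[[0,0,0,0,0,0],[0,0,0,0,0,0],[0,0,0,0,0,0],[0,0,0,0,0,0],[0,0,0,0,0,0],[0,0,0,0,0,0]]], "hand": 1}}

```text
clock: 3.4
tool_pos: [0.4839, 0.2329, 0.0077]
orientation: [78.8, 90.0, -131.2]
force: [-1.3, -0.2, 4.0]
opening: 0.0172
```

Emit:
{"fn": "carry_out", "kwargs": {"series": [[[-5,0,0,0,0,0],[-15,0,0,0,0,0],[-35,0,0,0,0,0],[-65,0,0,0,0,0],[-105,0,0,0,0,0],[-150,0,0,0,0,0],[-185,0,0,0,0,0],[-200,0,0,0,0,0]]]}}

```text
clock: 4.4
tool_pos: [0.4845, 0.2335, 0.2101]
orientation: [-105.4, 89.8, 44.6]
force: [-0.5, 1.0, -2.0]
opening: 0.0171
```

```bash
python3 - <<'E'
from h import *
s=snapshot('wrist'); cv2.imwrite('pics/w3.png',s['color'][:,:,::-1])
s=snapshot('scene'); crop(s,'sc3.png',100,110,360,300,3); np.save('scene3.npy',s,allow_pickle=True)
E
```

```text
(no output)
```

View pics/w3.png

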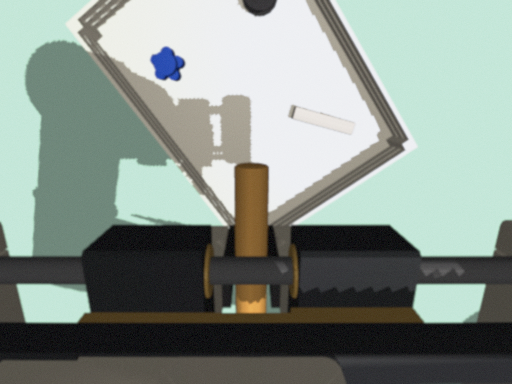

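View pics/sc3.png

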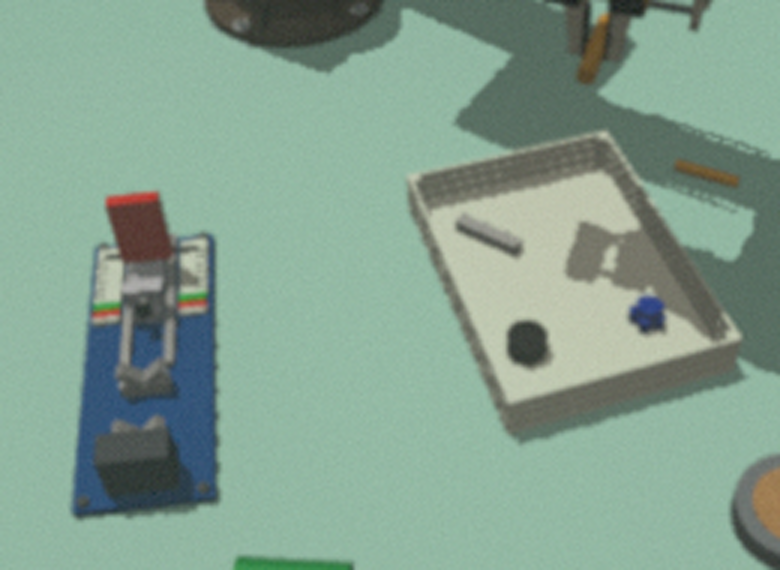

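Emit:
{"fn": "carry_out", "kwargs": {"series": [[[-10,20,-15,0,0,0],[-25,55,-41,-3,0,0],[-40,100,-74,-6,0,0],[-55,145,-108,-10,0,0],[-70,190,-141,-14,0,0],[-80,235,-175,-18,0,0],[-90,280,-208,-21,0,0],[-90,318,-236,-24,0,0],[-90,342,-254,-26,0,0],[-90,350,-260,-26,0,0]]]}}

```text
clock: 5.75
tool_pos: [0.5334, -0.2015, 0.2949]
orientation: [-5.4, 89.8, 170.5]
force: [-0.1, -0.4, -2.7]
opening: 0.017
```

Emit:
{"fn": "carry_out", "kwargs": {"series": [[[0,0,0,0,0,0],[0,0,0,0,0,0]]]}}

```text
clock: 6.0
tool_pos: [0.534, -0.1992, 0.297]
orientation: [-21.3, 90.0, 154.7]
force: [0.5, 0.4, -2.4]
opening: 0.0171
```

```bash
python3 - <<'E'
from h import *
o=get_obs(); print(o['tool_pos']);print(Rm(o['orientation']).round(3))
s=snapshot('wrist'); np.save('w4.npy',s,allow_pickle=True)
crop(s,'w4.png',60,0,460,300,2)
E
```

```text
[ 0.53403399 -0.19920736  0.29704594]
[[-0.001 -0.069 -0.998]
 [ 0.    -0.998  0.069]
 [-1.    -0.     0.001]]
```

View pics/w4.png

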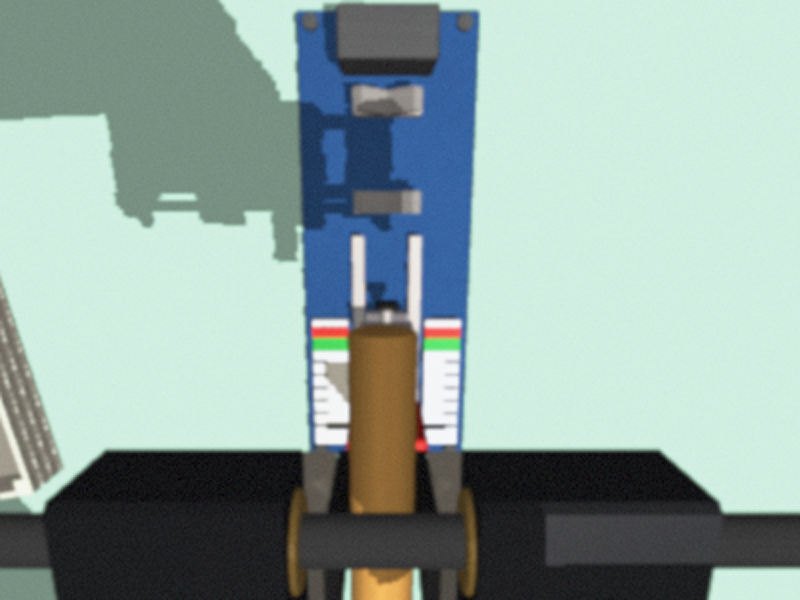

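```bash
python3 - <<'E'
from h import *
s=np.load('w4.npy',allow_pickle=True).item()
h=cv2.cvtColor(s['color'],cv2.COLOR_RGB2HSV); m=cv2.inRange(h,(100,120,30),(125,255,255))
m[:, :195]=0; m[:,310:]=0
L=[];Rr=[]
for r in range(15,145,2):
    x=np.where(m[r])[0]
    if len(x)>20: L.append((x.min()-.5,r)); Rr.append((x.max()+.5,r))
def fit(P):
    W=onz(s,P,0.010)[:,:2]; l=cv2.fitLine(W.astype(np.float32),cv2.DIST_HUBER,0,1e-4,1e-4).ravel(); 
    if l[0]<0:l[:2]*=-1
    res=np.abs((W-l[2:])@[-l[1],l[0]]); return l,res.max(),W
l,a,_=fit(L); r,b,_=fit(Rr); print(l,a,r,b,np.degrees(np.arctan2(l[1],l[0])),np.degrees(np.arctan2(r[1],r[0])))
yaw=np.arctan2(l[1]+r[1],l[0]+r[0]); ex=np.array([np.cos(yaw),np.sin(yaw)]);ey=np.array([-ex[1],ex[0]])
print('yaw',np.degrees(yaw),'width',(l[2:]-r[2:])@ey)
yc=(l[2:]+r[2:])@ey/2
F=[]
for c in list(range(212,226,1))+list(range(283,296)):
    y=np.where(m[:60,c])[0]
    if len(y): F.append((c,y.min()-.5))
W=onz(s,F,0.010)[:,:2]; xf=np.median(W@ex); print('front rows',sorted(set(p[1] for p in F)),'xf std',(W@ex).std())
C=ex*(xf-.155)+ey*yc; print('jig origin',C,'nest',C+.066*ex,'handle',C-.110*ex)
T=lambda p:C+p[0]*ex+p[1]*ey
# predictions vs. picture (crop coords)
for n,P in dict(anvT1=(.115,.03,.06),anvT2=(.115,-.03,.06),v1=(.097,0.016,.046),v2=(.035,.016,.046),v2r=(.035,-.016,.046),plateBL=(-.155,.06,.01)).items():
    print(n,((proj(s,[*T(P),P[2]])[0]-[60,0])*2).round(1))
E
```

```text
[ 0.9974468  -0.07141376  0.6436301  -0.15196669] 0.001095847872072149 [ 0.99735695 -0.07265788  0.6309436  -0.26793942] 0.0007395238843085809 -4.095193 -4.166661
yaw -4.1309276 width 0.11658532
front rows [np.float64(5.5), np.float64(6.5), np.float64(13.5), np.float64(14.5), np.float64(15.5)] xf std 0.005274403498154372
jig origin [ 0.57590608 -0.20551994] nest [ 0.64173462 -0.2102743 ] handle [ 0.46619186 -0.197596  ]
anvT1 [335.9  61.2]
anvT2 [438.3  61.4]
v1 [360.8  98.7]
v2 [361.5 203.4]
v2r [411.2 203.5]
plateBL [308.6 455.9]
```

```bash
python3 - <<'E'
from h import *
s=np.load('w4.npy',allow_pickle=True).item()
crop(s,'w4z.png',200,0,310,125,6)
g=cv2.cvtColor(s['color'],cv2.COLOR_RGB2GRAY)
for c in ((210,222),(246,258)): print(c, g[0:40,c[0]:c[1]].mean(1).astype(int))
print(g[36:112,236:242].mean(1).astype(int));print(g[36:112,262:270].mean(1).astype(int))
E
```

```text
(210, 222) [227 226 225 220 200 151 107  92  91  92  91  91  89  85  81  82  85  87
  87  87  88  87  88  88  88  89  89  88  89  88  89  88  89  89  89  89
  89  90  89  89]
(246, 258) [219 177 123  99  97  98  98  98  99  99  99  99 101 100 101 101 100 100
  99  99 101 101 101 101 101 102 102  98  85  63  46  40  38  38  39  38
  41  57  78  88]
[ 40  56  78  87  84  78  93 126 140 147 147 146 145 141 137 126 113 107
 102 100 104  91  66  56  53  52  54  54  52  54  53  53  54  53  54  55
  53  53  54  54  55  54  54  53  53  55  52  55  54  53  55  56  54  54
  54  55  54  57  62  76  87  91  91  92  90  90  90  90  89  90  84  69
  69  84  95  93]
[ 40  58  80  87  83  80 102 130 147 154 156 157 154 154 154 154 153 152
 144 139 146 131 104  93  93  92  92  93  94  92  92  93  92  93  93  94
  93  92  93  93  92  92  91  94  93  93  92  93  92  91  93  94  92  90
  86  83  79  74  88 119 146 156 158 159 156 155 155 155 154 150 135 110
  94  93  91  92]
```

View pics/w4z.png

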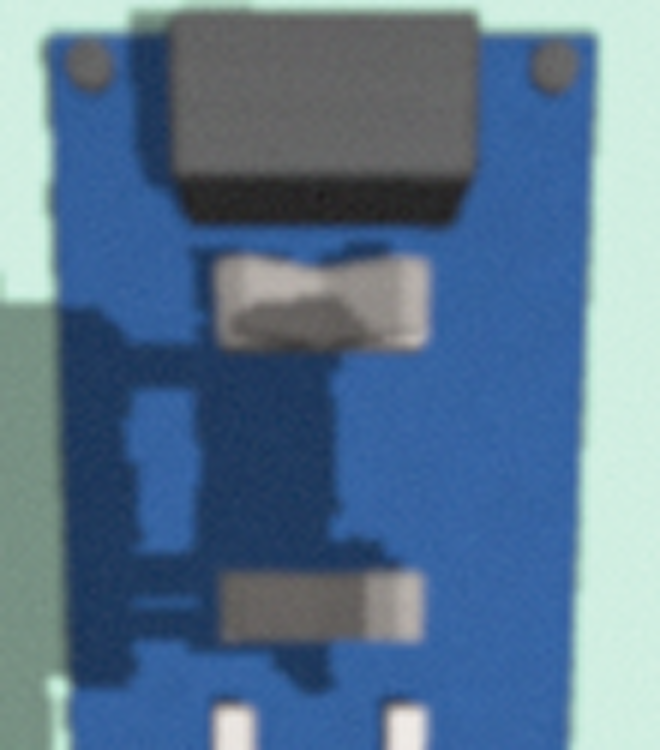

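```bash
python3 - <<'E'
from h import *
s=np.load('w4.npy',allow_pickle=True).item()
yaw=np.radians(-4.13);ex=np.array([np.cos(yaw),np.sin(yaw)]);ey=np.array([-ex[1],ex[0]])
C=np.array([.57591,-.20552])
for n,uv,z,xe in(('front',(216,4.9),.01,.155),('anv',(252,28.7),.06,.115),('V1far',(240,42.6),.046,.104),('V1far',(266,42.4),.046,.104),('V2far',(266,94.7),.046,.042),('V2near',(268,106.7),.046,.028)):
    w=onz(s,[uv],z)[0,:2]-C; print(n,(w@ex-xe)*1000)
for n,u,v,z in(('V2l',236.2,101,.046),('V2r',271.0,101,.046),('V1l',235.6,45,.046),('V1r',271.8,45,.046),('anvl',228.5,20,.06),('anvr',279.5,20,.06)):
    w=onz(s,[(u,v)],z)[0,:2]-C; print(n,w@ey*1000)
# held rod edges
for v in (170,190,205):
    for u in (0,): pass
h=cv2.cvtColor(s['color'],cv2.COLOR_RGB2HSV); m=cv2.inRange(h,(5,110,40),(25,255,255)); m[:,:225]=0;m[:,275:]=0
for v in (168,185,200,220,240,292):
    x=np.where(m[v])[0]
    if len(x): w=onz(s,[((x.min()+x.max())/2,v)],.297+.006)[0,:2];print(v,x.min(),x.max(),w, (w-C)@ey*1000)
o=get_obs();print((o['tool_pos'][:2]-C)@ex,(o['tool_pos'][:2]-C)@ey)
E
```

```text
front 0.6859321755054437
anv 2.061031342466518
V1far 0.6195515305015692
V1far 0.9038749929245055
V2far 1.6865814338066984
V2near 0.8865175630430808
V2l 21.822437426888435
V2r -22.921045341249712
V1l 21.84617630926592
V1r -22.59577883586563
anvl 29.15144632957701
anvr -30.134111374921737
168 225 274 [ 0.57686229 -0.20207073] 3.5088997474728134
185 235 266 [ 0.56792173 -0.20195034] 2.9850733918500048
200 235 266 [ 0.5598283  -0.20138036] 2.9706907919055854
220 235 267 [ 0.54865557 -0.20086083] 2.6842137856626103
240 234 267 [ 0.53708105 -0.19977835] 2.9302867697181227
292 237 264 [ 0.50467156 -0.19749583] 2.872765188745985
-0.04214214974080836 0.003401672036432785
```

Emit:
{"fn": "carry_out", "kwargs": {"series": [[[10,1,-20,0,0,0],[30,2,-50,0,0,0],[65,3,-80,0,0,0],[105,3.8,-100,0.2,0,0],[145,3.8,-109,0.2,0,0],[180,3.8,-109,0.2,0,0],[205,3.8,-109,0.2,0,0],[222,3.8,-109,0.2,0,0],[222,3.8,-109,0.2,0,0],[222,3.8,-109,0.2,0,0]]]}}

```text
clock: 7.3
tool_pos: [0.6435, -0.2114, 0.0769]
orientation: [171.4, 89.9, -12.8]
force: [0.3, 0.9, -2.2]
opening: 0.0169
```

```bash
python3 - <<'E'
from h import *
o=get_obs(); print(o['tool_pos'],o['force']);print(Rm(o['orientation']).round(3))
s=snapshot('wrist'); np.save('w5.npy',s,allow_pickle=True)
crop(s,'w5.png',130,100,390,320,3)
s=snapshot('side'); np.save('si5.npy',s,allow_pickle=True)
crop(s,'si5.png',240,100,365,205,6)
E
```

```text
[ 0.64351804 -0.21140556  0.07689269] [ 0.34540367  0.87725747 -2.18683077]
[[ 0.002 -0.073 -0.997]
 [-0.    -0.997  0.073]
 [-1.     0.    -0.002]]
```

View pics/w5.png

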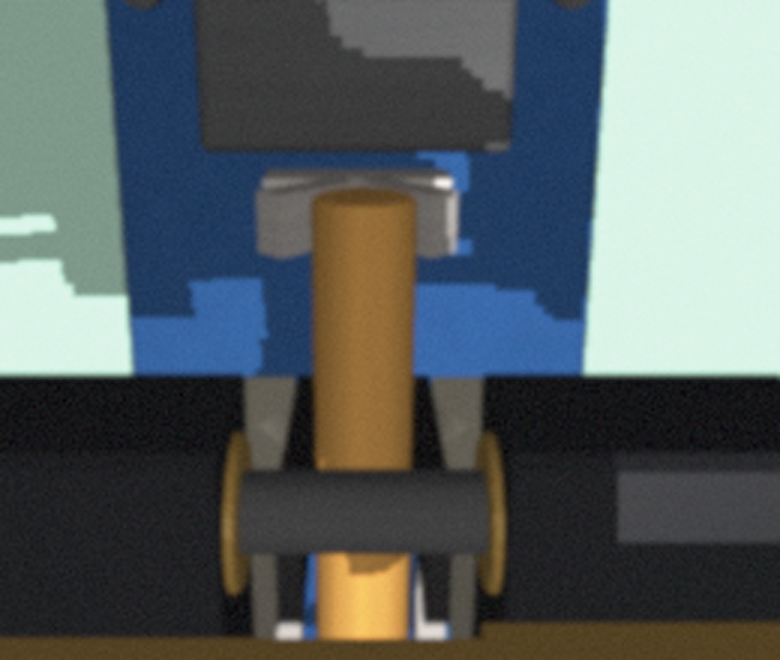

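View pics/si5.png

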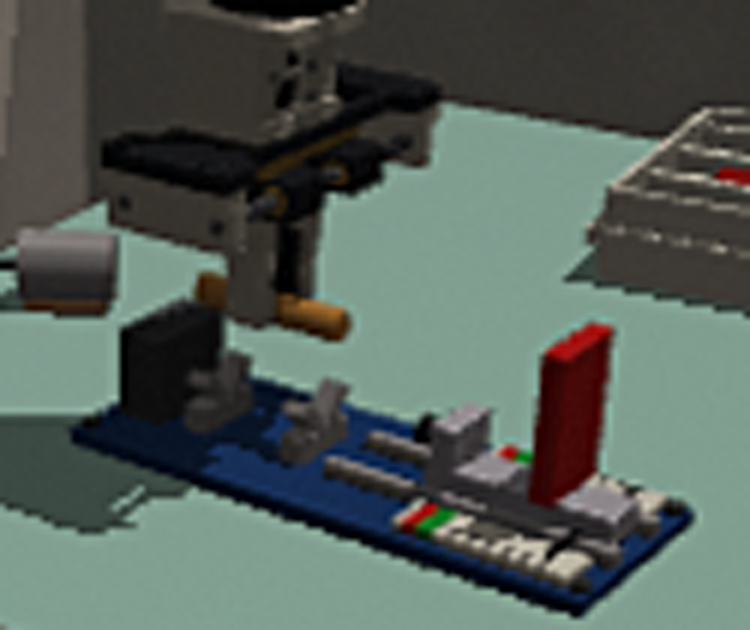

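```bash
python3 - <<'E'
from h import *
s=np.load('w5.npy',allow_pickle=True).item(); o=get_obs()
yaw=np.radians(-4.13);ex=np.array([np.cos(yaw),np.sin(yaw)]);ey=np.array([-ex[1],ex[0]])
T=o['tool_pos'][:2]; 
P=lambda u,v:(130+(u-1)/3,100+(v-1)/3)
def q(n,u,v,z):
    w=onz(s,[P(u,v)],z)[0,:2]-T; print(n,(w@ex*1000).round(1),(w@ey*1000).round(1))
q('anvL',199,130,.06);q('anvR',514,130,.06);q('anv edge',356,149,.06)
q('V1L',258,215,.046);q('V1R',459,215,.046);q('V1 far',265,174,.046);q('V1 far',450,174,.046)
q('rodL',314,300,.077+.0053);q('rodR',416,300,.077+.0053);q('rod tip top',363,190,.077+.0053+.009)
q('plateL',120,180,.01);q('plateR',598,180,.01)
E
```

```text
anvL 52.9 30.9
anvR 52.8 -29.2
anv edge 49.2 0.9
V1L 33.4 21.8
V1R 33.3 -20.6
V1 far 42.1 20.0
V1 far 42.0 -18.5
rodL 25.9 8.2
rodR 25.9 -9.7
rod tip top 47.0 -0.4
plateL 34.7 60.0
plateR 34.5 -58.8
```

Emit:
{"fn": "carry_out", "kwargs": {"series": [[[10,-1.4,0,0,0,0],[22,-1.4,0,0,0,0],[32,-1.4,0,0,0,0],[37,-1.4,0,0,0,0],[39,-1.4,0,0,0,0],[40.5,-1.4,0,0,0,0],[41.5,-1.4,0,0,0,0],[41.5,-1.4,0,0,0,0]]]}}

```text
clock: 8.4
tool_pos: [0.643, -0.2101, 0.0349]
orientation: [171.5, 90.0, -12.7]
force: [-1.8, 1.3, 3.9]
opening: 0.0169
```

```bash
python3 - <<'E'
from h import *
o=get_obs(); print(o['tool_pos'],o['force'],o['opening'])
s=snapshot('wrist'); 
crop(s,'w6.png',130,100,390,320,3)
s=snapshot('side'); np.save('si5.npy',s,allow_pickle=True)
crop(s,'si6.png',240,100,365,205,6)
E
```

```text
[ 0.64299239 -0.21014362  0.03485317] [-1.79283605  1.26701108  3.8910089 ] 0.016945020588868917
```

View pics/w6.png

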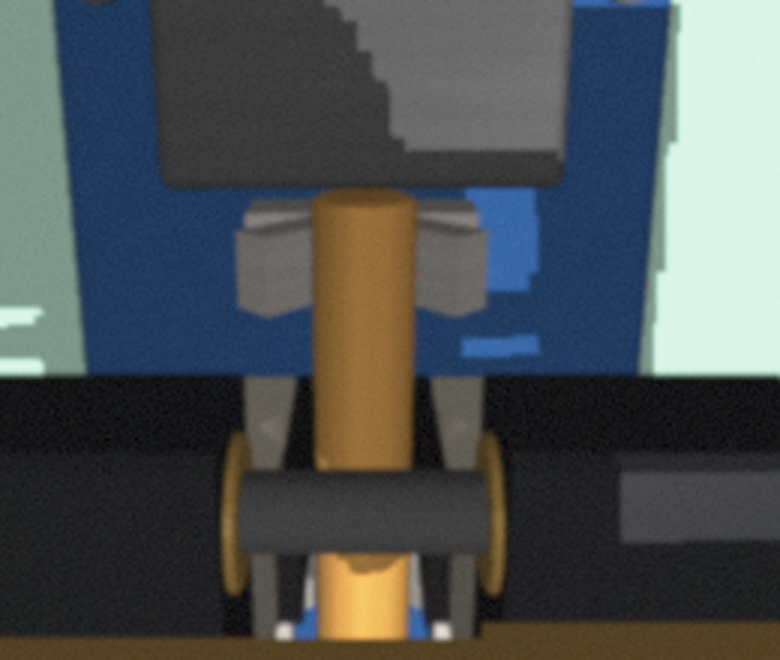

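View pics/si6.png

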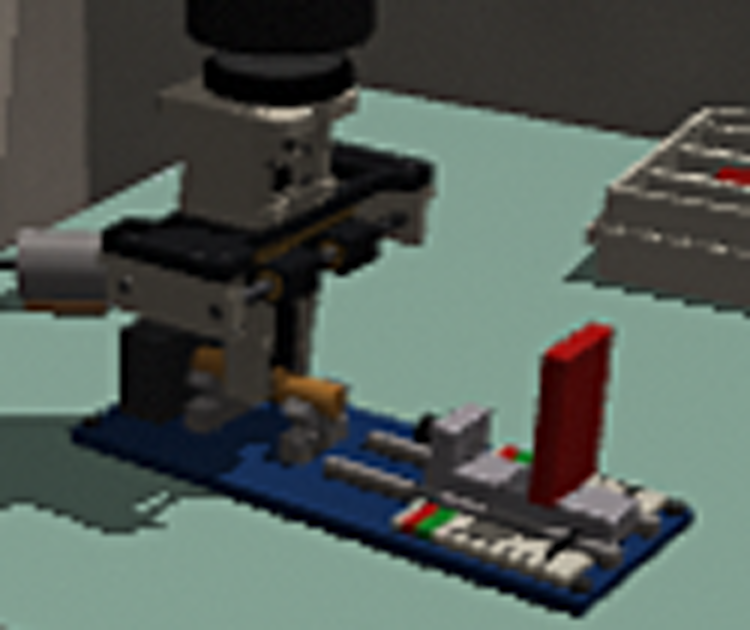

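Rod is seated in both Vs: it lies central between the V flanks (columns 313–416 in the crop), and the vertical force went from -2 to +4 N. I'm releasing it.

Emit:
{"fn": "carry_out", "kwargs": {"series": [[[0,0,0,0,0,0],[0,0,0,0,0,0],[0,0,0,0,0,0],[0,0,0,0,0,0],[0,0,0,0,0,0]]], "hand": 0}}

```text
clock: 9.12
tool_pos: [0.6427, -0.2101, 0.034]
orientation: [28.8, 90.0, -155.4]
force: [-0.3, -0.2, -0.0]
opening: 0.0438
```

Emit:
{"fn": "carry_out", "kwargs": {"series": [[[-3,0,0,0,0,0],[-12,0,0,0,0,0],[-30,0,0,0,0,0],[-60,0,0,0,0,0],[-95,0,0,0,0,0],[-120,0,0,0,0,0],[-130,0,0,0,0,0],[-130,0,0,0,0,0]]]}}

```text
clock: 10.12
tool_pos: [0.643, -0.2101, 0.1651]
orientation: [-174.1, 89.9, 1.7]
force: [-0.3, -0.0, -0.9]
opening: 0.0438
```

```bash
python3 - <<'E'
from h import *
o=get_obs(); print(o['tool_pos'],o['force'],o['opening'])
s=snapshot('wrist'); np.save('w7.npy',s,allow_pickle=True)
crop(s,'w7.png',110,0,400,300,2.5)
E
```

```text
[ 0.64297609 -0.2100886   0.16507314] [-0.2978435  -0.03871638 -0.86500605] 0.043804342126428183
```

View pics/w7.png

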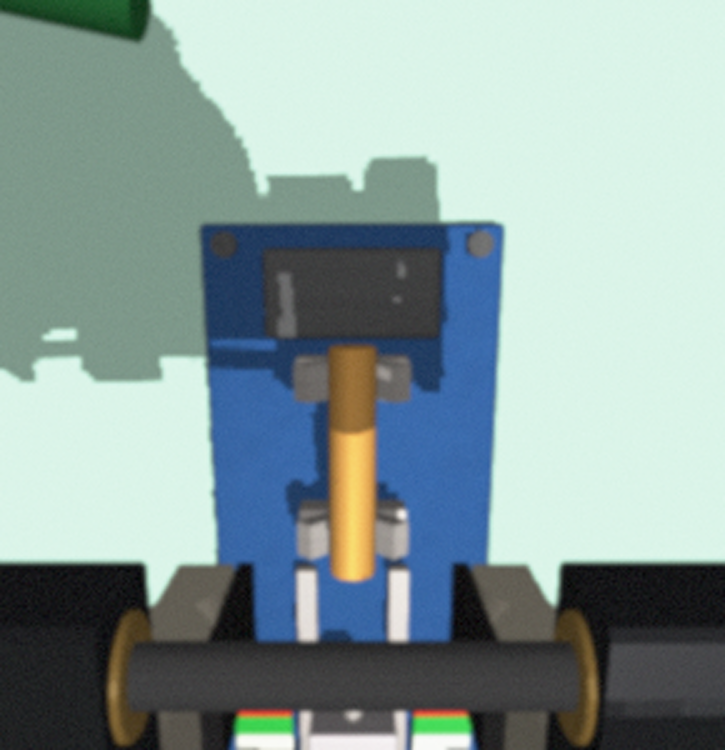

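Emit:
{"fn": "carry_out", "kwargs": {"series": [[[0,0,25,0,0,0],[0,0,70,0,0,0],[0,0,120,0,0,0],[0,0,165,0,0,0],[0,0,195,0,0,0],[0,0,207,0,0,0],[0,0,207,0,0,0]]], "hand": 1}}

```text
clock: 11.05
tool_pos: [0.4361, -0.195, 0.1639]
orientation: [10.3, 90.0, -173.9]
force: [0.6, -0.1, 0.6]
opening: 0.0002
```

```bash
python3 - <<'E'
from h import *
o=get_obs(); print(o['tool_pos'],o['force'],o['opening']);print(Rm(o['orientation']).round(3))
s=snapshot('wrist'); np.save('w8.npy',s,allow_pickle=True)
crop(s,'w8.png',110,0,400,300,2.5)
s=snapshot('side'); crop(s,'si8.png',240,80,390,205,5)
E
```

```text
[ 0.43611346 -0.19495962  0.16388414] [ 0.5952538  -0.10926369  0.63460426] 0.00024366264235577479
[[-0.    -0.073 -0.997]
 [-0.    -0.997  0.073]
 [-1.     0.     0.   ]]
```

View pics/w8.png

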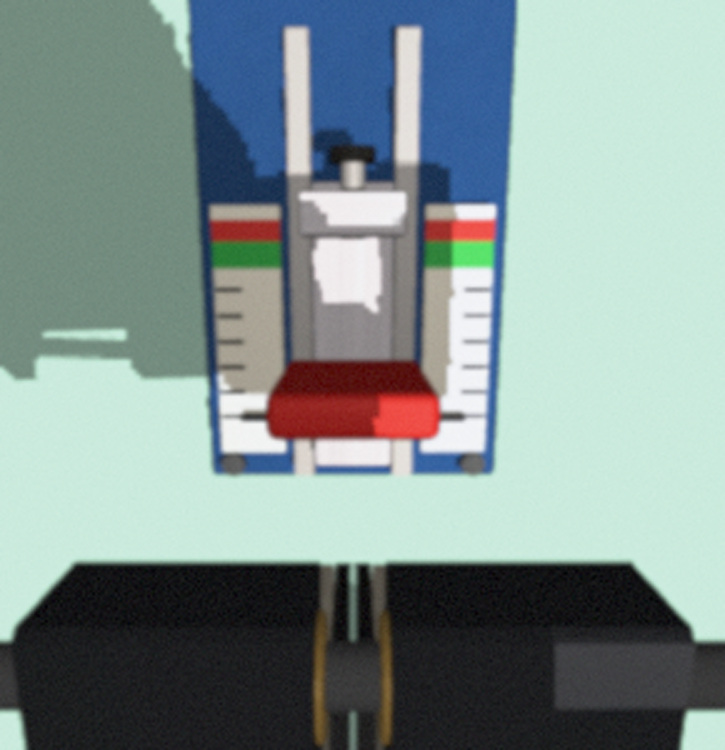

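View pics/si8.png

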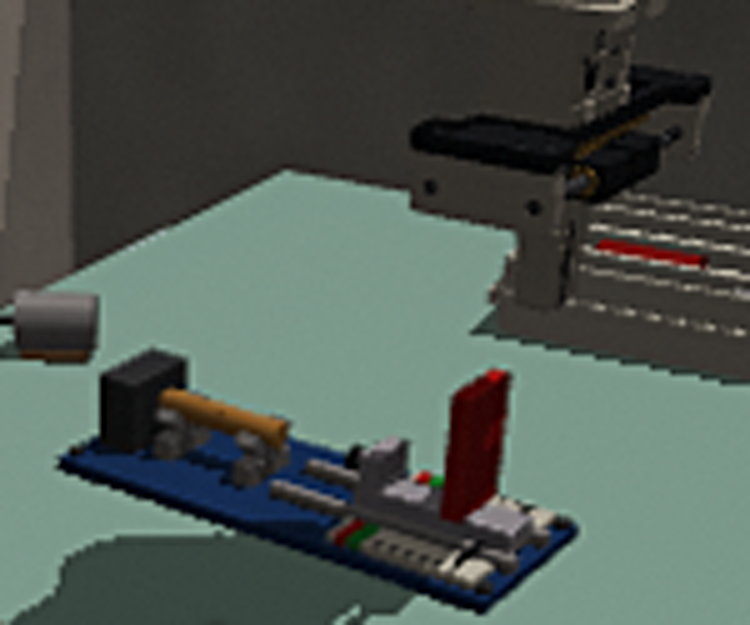

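```bash
python3 - <<'E'
from h import *
s=np.load('w8.npy',allow_pickle=True).item(); o=get_obs()
yaw=np.radians(-4.13);ex=np.array([np.cos(yaw),np.sin(yaw)]);ey=np.array([-ex[1],ex[0]])
T=o['tool_pos'][:2]
def q(n,u,v,z):
    w=onz(s,[(110+(u-.75)/2.5,(v-.75)/2.5)],z)[0,:2]-T; print(n,(w@ex*1000).round(1),(w@ey*1000).round(1))
q('h near L',270,437,.11);q('h near R',438,437,.11);q('h far',353,393,.11)
q('green top',247,242,.012);q('green bot',247,267,.012);q('pointer',255,416,.012)
E
```

```text
h near L 25.0 23.0
h near R 24.9 -24.9
h far 37.5 -0.7
green top 80.4 40.4
green bot 71.1 40.8
pointer 11.8 39.8
```

Emit:
{"fn": "carry_out", "kwargs": {"series": [[[20,0,0,0,0,0],[50,0,0,0,0,0],[80,0,0,0,0,0],[97,0,0,0,0,0],[99,0,0,0,0,0],[99,0,-6,0,0,0],[99,0,-10,0,0,0],[99,0,-13,0,0,0],[99,0,-16,0,0,0],[99,0,-20,0,0,0]]]}}

```text
clock: 12.4
tool_pos: [0.4559, -0.1965, 0.0652]
orientation: [-6.3, 90.0, 169.5]
force: [-2.6, 0.0, 2.6]
opening: 0.0003
```

```bash
python3 - <<'E'
from h import *
o=get_obs(); print(o['tool_pos'],o['force'],o['opening'])
s=snapshot('wrist'); crop(s,'w9.png',110,0,400,300,2.5)
s=snapshot('side'); crop(s,'si9.png',240,80,390,205,5)
E
```

```text
[ 0.45593415 -0.19645545  0.06520595] [-2.60185133  0.04086358  2.55126497] 0.0003220727916353949
```

View pics/w9.png

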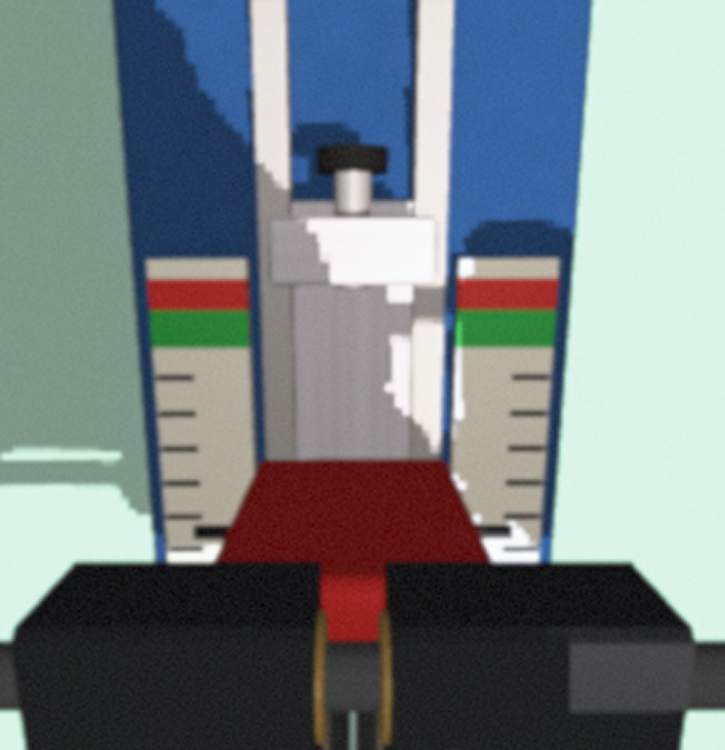

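View pics/si9.png

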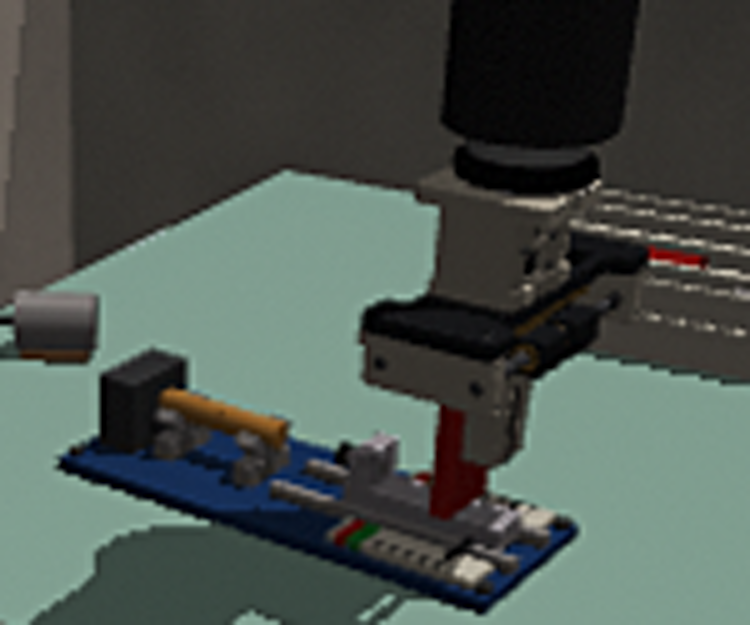

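Emit:
{"fn": "carry_out", "kwargs": {"series": [[[0,0,-3,0,0,0],[0,0,-8,0,0,0],[0,0,-14,0,0,0],[0,0,-20,0,0,0],[0,0,-26,0,0,0],[0,0,-32,0,0,0],[0,0,-37,0,0,0],[0,0,-41,0,0,0],[0,0,-43,0,0,0],[0,0,-44,0,0,0]]]}}

```text
clock: 13.75
tool_pos: [0.4999, -0.1996, 0.065]
orientation: [-3.8, 90.0, 172.0]
force: [-5.4, 1.6, 6.4]
opening: 0.0002
```

Emit:
{"fn": "carry_out", "kwargs": {"series": [[[0,0,-1,0,0,0],[0,0,-2,0,0,0],[0,0,-3,0,0,0],[0,0,-4,0,0,0],[0,0,-5,0,0,0],[0,0,-6,0,0,0],[0,0,-7,0,0,0],[0,0,-8,0,0,0],[0,0,-9,0,0,0],[0,0,-10,0,0,0]]]}}

```text
clock: 15.0
tool_pos: [0.5087, -0.2002, 0.065]
orientation: [-4.9, 89.9, 170.9]
force: [-9.1, 3.4, 8.2]
opening: 0.0003
```

```bash
python3 - <<'E'
from h import *
o=get_obs(); print(o['tool_pos'],o['force'],o['opening'])
s=snapshot('wrist'); crop(s,'w10.png',110,0,400,300,2.5)
s=snapshot('side'); crop(s,'si10.png',240,80,390,205,5)
E
```

```text
[ 0.50870457 -0.20024643  0.06500331] [-9.14091707  3.41306207  8.19222399] 0.0002949090128257475
```

View pics/w10.png

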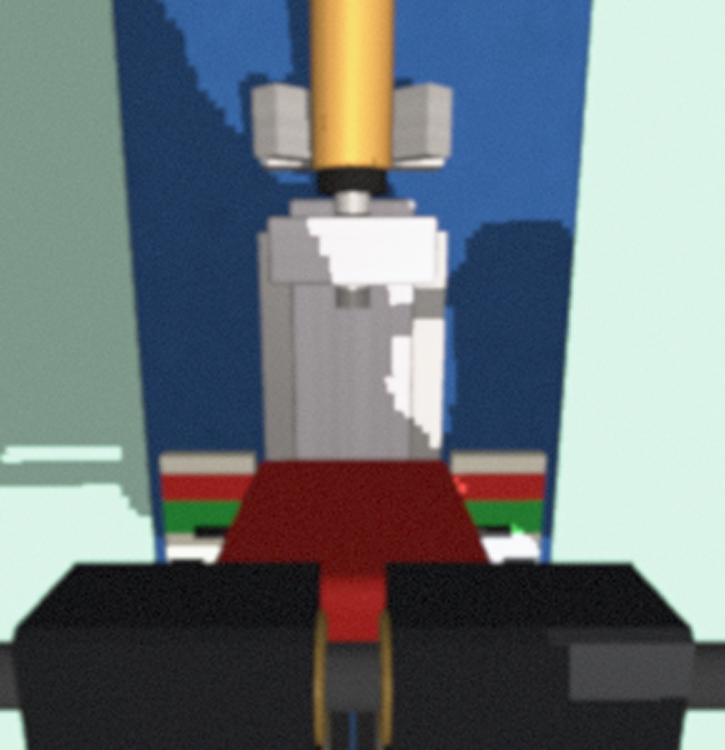

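View pics/si10.png

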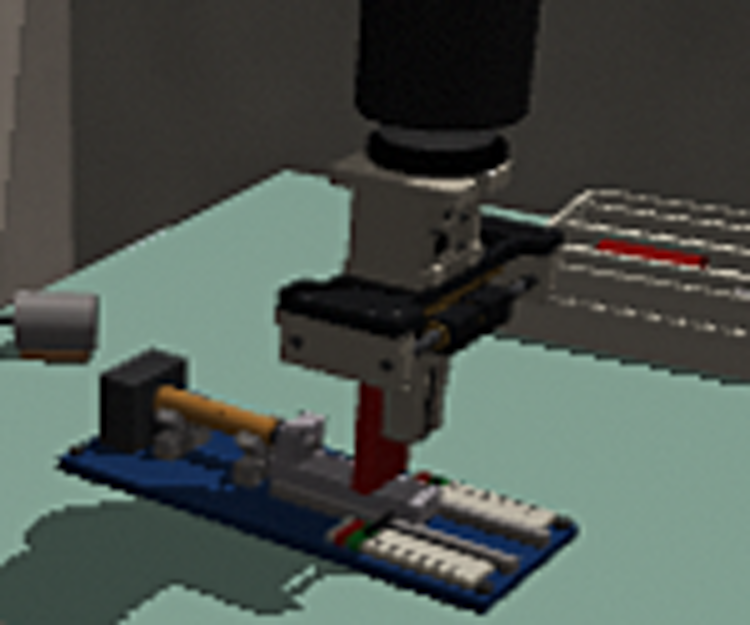

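Emit:
{"fn": "carry_out", "kwargs": {"series": [[[0,0,-1,0,0,0],[0,0,-2,0,0,0],[0,0,-3,0,0,0],[0,0,-4,0,0,0],[0,0,-4.5,0,0,0],[0,0,-4.5,0,0,0],[0,0,-4.5,0,0,0],[0,0,-4.5,0,0,0]]]}}

```text
clock: 16.1
tool_pos: [0.5126, -0.2005, 0.065]
orientation: [-4.3, 89.8, 171.5]
force: [-10.2, 3.7, 10.2]
opening: 0.0005
```

```bash
python3 - <<'E'
from h import *
o=get_obs(); print(o['tool_pos'],o['force'],o['moment'],o['opening'])
s=snapshot('wrist'); crop(s,'w11.png',110,0,400,300,2.5)
s=snapshot('side'); crop(s,'si11.png',240,80,390,205,5)
s=snapshot('scene'); crop(s,'sc11.png',100,110,360,300,3)
E
```

```text
[ 0.51258442 -0.20054649  0.06499501] [-10.16155083   3.72608974  10.15623829] [1.02834421 3.45945577 0.10345993] 0.0004892197932629364
```

View pics/w11.png

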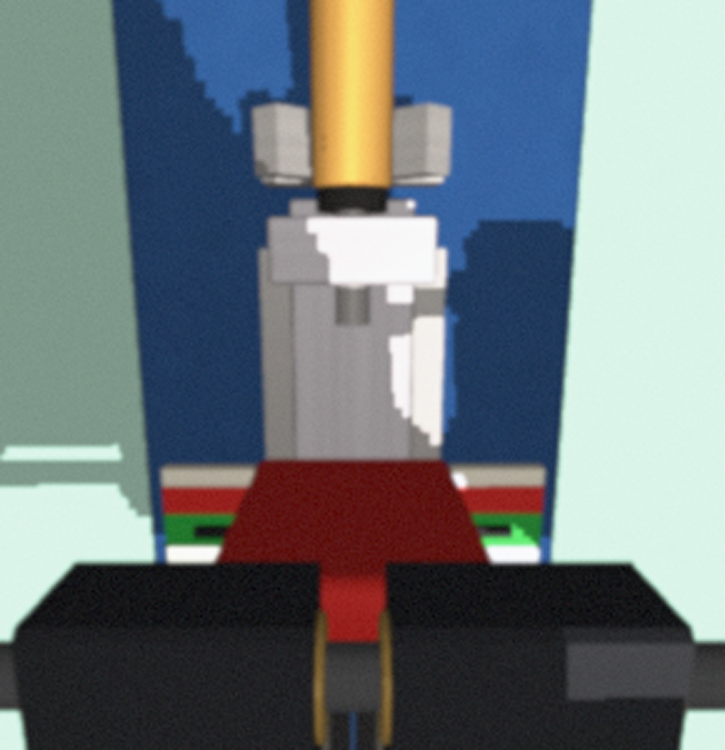

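View pics/si11.png

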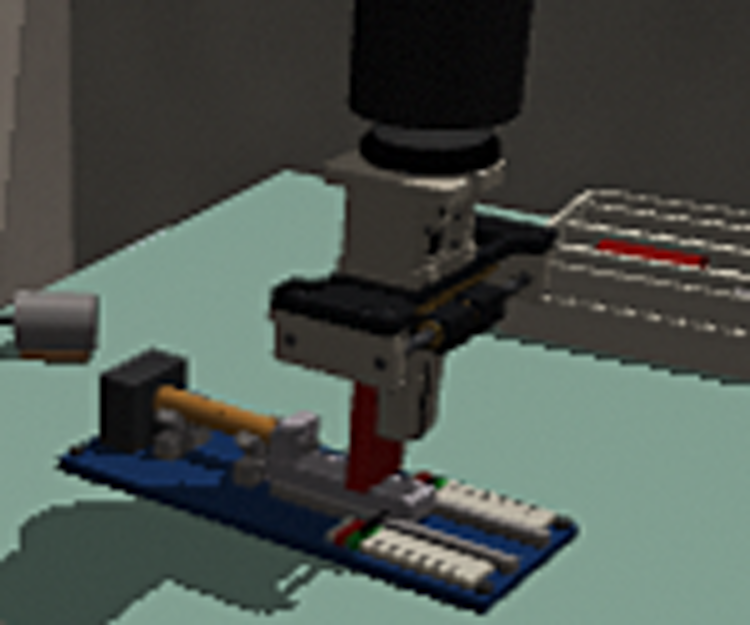

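View pics/sc11.png

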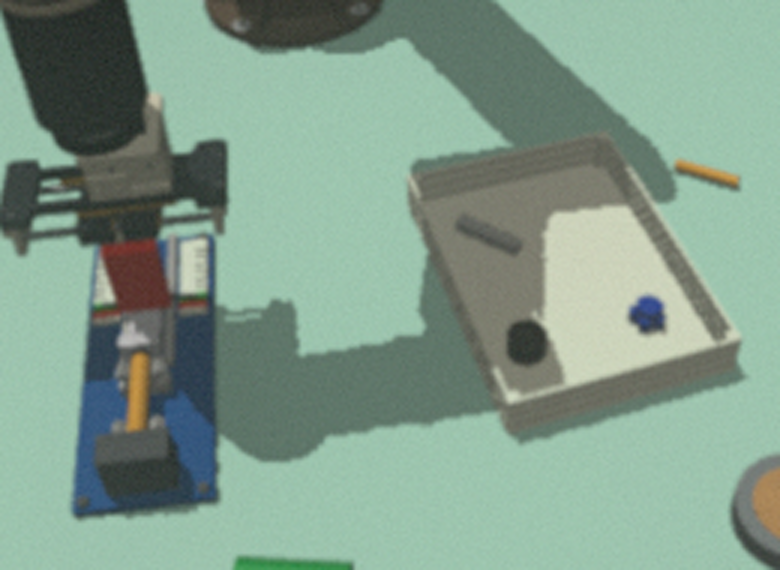

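The pointer is at row 531, mid-band (green spans rows 515–546). The push of about 10.2 N matches the expected 10.5 N with the rod against the end block.

```bash
python3 -c "
from plant import *
print(close_job())"
```

```text
the job is handed in; nothing more can be done
None
```

I took the brass rod out of the basket, laid it in the two V-blocks and let go of it. I then pushed the red handle with the closed fingers and was still holding it there when I handed the job in, at about 16 s on the robot's clock.

**Last checks:**
- **Pointer:** it stands in about the middle of the green band in the wrist view (row 531, band rows 515–546).
- **Push force:** about 10.2 N along the clamp, against about 10.5 N expected from the two springs there. That fits the rod being pressed against the end block.
- **Rod:** it lies in both V-blocks and the pad is pushed in. The side and scene views show no gap at the end block.
- **Other parts:** the bar, pulley and knob have not visibly moved in the pictures.

**What disagreed:**
- My measurements of the clamp's position differed by 1–2 mm between features. I moved the rod 1.4 mm sideways before laying it.
- The wrist sensor also read about 10 N upward and 4 N sideways while pushing. I put this down to friction on the handle but did not look into it further; it is well under the limits.

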